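# Snap the hold-down cover onto a vial shaker

### The job

Stand the loose vial in the empty well of the vial shaker, beside the vial that is already there. Then lay the hold-down cover over the two vials and press it straight down over the two snap hooks, gently, until both ends have clicked under their hooks; let go and leave everything else on the bench where it is.

Things in the scene. Friction and masses are not known exactly. Their poses are not given: they have to be found in the camera images.
- shaker: Vial shaker, fixed to the worktop: low white housing 130 (x) x 210 (y) x 24 mm, origin at the centre of its underside, z up. The carrier on it rides on soft damped mounts: loaded, it sinks straight down, about 1.2 N per mm after the first 2 N, bottoms hard at 20 mm (about 25 N) and springs back. So while the cover is pressed on, the seat sinks 6 to 15 mm below where it stood.
- carrier: Moving top of the shaker: aluminium plate 94 (x) x 196 (y) x 8 mm, origin at the centre of its underside (44 mm above the worktop, unloaded). On it a block 42 x 88 x 16 mm, top at z = 24 mm, with two round wells 25 mm wide at y = +20 and -20 mm, floors at z = 8 mm; and two shoulders at y = +/-63 mm, tops at z = 65 mm (3 mm above the caps of the vials), on which the cover rests.
- hook_1 (a point): Nose tip of the snap hook at the carrier's +y end (carrier frame 0, 74.5, 72.5 mm), at its flat catch underside, 7.5 mm above the shoulders. The upright springy hook is 12 mm wide (x), its back at y = 85 mm, its top at z = 92 mm; from there the nose slopes in to z = 74.5 mm. It bends outward 5 mm to let the cover pass.
- hook_2 (a point): Nose tip of the like hook at the -y end (carrier frame 0, -74.5, 72.5 mm). The force to push the cover past both hooks climbs to about 9 to 18 N in all when it is some 6 mm above its seat, falls by several N as both ends snap under and the carrier springs up against the cover, then climbs again on the shoulders. Keep the push between cover and carrier under 30 N.
- empty_well (a point): Centre of the floor of the empty well (carrier frame x = 0, y = -20 mm, z = 8 mm). Axes as the carrier's.
- seat (a point): Point midway between the tops of the shoulders (carrier frame 0, 0, 65 mm); the origin of the seated cover lies here. Moves with the carrier.
- vial: Loose pale clear glass vial with black screw cap, standing upright on the worktop: body 20 mm across and 43 mm tall, cap 16 mm across, 54 mm tall in all, 18 g. Origin at the centre of its underside, z to the cap. Standing in the well, 38 mm of it rise above the block.
- racked_vial: The same kind of vial, already standing in the other well (carrier y = +20 mm). Leave it there.
- cover: Hold-down cover, grey plastic, 110 g, flat, rib up: plate 50 (x) x 180 (y) x 6 mm; each end has a notch 20 mm wide (x) and 10.5 mm deep for a snap hook, ending (y = +/-79.5 mm) in a 2 mm lip flush with the top, which the nose catches; on top in the middle a grip rib 12 mm thick (x), 50 mm long (y), z = 6 to 30 mm. Origin at the centre of the underside. Fits either way round (half turn about z).
- cover_end_1 (a point): Underside of the cover at the end of its +y notch (cover frame 0, 79.5, 0 mm).
- cover_end_2 (a point): Underside of the cover at the end of its -y notch (cover frame 0, -79.5, 0 mm).
- sample_bottle_4: White sample bottle, 50 mm across, 90 mm tall, bystander; origin at the centre of its underside.
- sample_bottle_5: White sample bottle, 50 mm across, 90 mm tall, bystander; origin at the centre of its underside.
- petri_dish: Glass petri dish with lid, 69 mm across, 16 mm high, bystander; origin at the centre of its underside.
- tape_roll: Roll of tape lying flat, 78 mm across, 19 mm high, bystander; origin at the centre of its underside.
- beaker: Clear beaker, 67 mm across, 92 mm tall, bystander; origin at the centre of its underside.
- timer: White lab timer standing on edge, 22 x 66 x 62 mm, bystander; origin at the centre of its underside.

How it is judged:
By the outcome, as a careful person would: the job done as asked, in the order asked, and still so for the second after the job is handed in, with the robot touching nothing.
It also fails if it takes over 72 s, if anything falls off the work surface, if the arm or the gripper's body presses on something with over 40 N, if the wrist force passes 120 N, or if a joint passes its speed limit or range.

### The arm

A 6-joint arm with a two-finger parallel gripper is mounted at the origin on a cart in front of the work surface, level with it; the furniture and walls round the work are solid. World frame = base frame: x ahead of the robot, y to its left, z up, the work surface at z = 0. Lengths are in mm, angles in rad, forces in N, time in s.
With the tool pointing down it reaches from about 325 to 900 mm from the base axis. Payload 3.5 kg.
Tool frame: the origin (TCP) lies at the very end of the fingers, on their centre line; the grasp point (between the pads) lies 19 mm behind it; z points along the fingers, y is the line along which they close (so a half turn about z gives the same grasp; the last joint's range is limited). The gripper opens to 85 mm and grips with 20 to 120 N. Pads are 22 mm wide; open, the fingers measure 114 mm over their backs; the gripper's body (76 mm by 85 mm) begins 54 mm behind the grasp point. The pads swing forward as they close: fully open they stand 13 mm farther back than shut.
Start: joints at [1.169, 0.276, -0.026, 1.268, 0, 1.467], TCP at [183.99, 597.302, 231.313] pointing down, gripper open.
Joint ranges: [-3.12, 3.12], [-0.85, 1.88], [-1.08, 1.24], [-1.95, 2.15], [-1.57, 1.53], [-3.14, 3.14]. Speed limits (rad/s): [2.57, 2.57, 3.14, 3.14, 3.14, 3.14].

### API

Orientations are given as a unit quaternion [x, y, z, w].
In Python, from bench import get_state, camera, camera_info, hand_in, look_for, outline_of, landmark_of gives the robot as it stands.
- The arm moves only by the shell command python3 -m pendant 'ROWS' [FORCE]. ROWS is JSON, a list that holds one entry, the list of rows, each a list of 7 numbers: the shift along the tool's x, y, z in mm, then the turn, a rotation vector about the tool's x, y, z in rad, then the closure, from 0 (fully open) to 1 (shut). A call has exactly 10 rows; each row shifts and turns the commanded pose from where the row before left it, along the tool's axes as they then stand; what a row does not reach is not made up. A row lasts 1/10 s, in which the tool goes at most 50 mm and 8.59 degrees, less where a joint would pass 70% of its speed; a pose out of reach is approached as far as the arm can. A call with a gripper value outside its range is refused whole. The fingers move at their own pace and stop on an object; FORCE is the grip in N (left out, the last holds). Time passes only in rows, so rows that do not move let the fingers close, or fill a call up. It gives the time, the measured TCP pose, the force, the opening and the grip force at its end, in the units of the state.
- get_state(): the state, without advancing time (a new reading comes with each control period).
- camera(name): name is "side" or "top" or "wrist"; returns the picture (420x560x3 uint8, red, green, blue); there is no depth.
- camera_info(name): a dict with "fx", "fy", "cx", "cy" (pixels), "eye" and "rotation" of the camera in the world; the wrist camera has in their place "hand_eye" (4x4, takes a point from camera to tool coordinates, whose origin is the TCP and whose axes are the flange's). Camera axes: x right, y down, z forward; pixel columns grow to the right and rows downward; lengths in mm; the calibration is good to about 2 mm. A picture is of the moment at which its call begins: read the wrist's pose just before it. camera_info takes no time and is no camera call.
- hand_in(): hands the job in; it is judged then, once.
Trained networks look in the newest picture that a camera, given by its name, has taken for a name from the list of things; names that differ only in an ending like _2 or _b are one class to them, and where a whole thing is asked for, a point or a joint stands for the part that bears it (a point fixed in the world has none). Each returns a list of dicts, best first, with "confidence" (0 to 1); they miss things now and then, are a little off and sometimes report something else, mostly with a low value. They report only what shows in the picture. A call takes as long as a camera call.
- look_for(camera, target): "xyz" ([x, y, z] in mm, in world coordinates, good to about 4 mm: the middle of the surface that is visible of it).
- outline_of(camera, target): "mask" (420x560 bool, what is visible of it).
- landmark_of(camera, target): "xyz" ([x, y, z] in mm, in world coordinates, good to about 4 mm: a listed point, or the origin of a listed thing).
The state is a dict: "time": time; "q": joint angles; "qd": joint speeds; "joint_torque": joint torques, N m; "tcp_pos": TCP position; "tcp_rot": TCP orientation; "force": force on the tool from outside, world axes, zero at the start; "torque": the same for the moment, N m; "gripper_width": finger opening in mm; "grip_force": force on a finger pad.
Only numpy, scipy, OpenCV 4.12 (cv2) and the standard library are available. Lean on these libraries where they do the work, as an engineer would, in place of code of your own. Each camera call takes 0.05 s, during which the arm holds its last target. There are 200 camera calls.

## Working session

There is one attempt and no reset: what is moved stays moved. The work goes in short steps, Python scripts to look and compute and a shell command to move; the robot and the scene stay as the last step left them, time stands still between calls to the robot, and variables do not carry over. Pictures are saved under pics/ and viewed, at most 10 in all, crops included, and the job is handed in when it is done.

```bash
mkdir -p pics
cat > h.py <<'E'
import numpy as np, cv2
from bench import *
from scipy.spatial.transform import Rotation as R
def snap(n,f):
    im=camera(n); cv2.imwrite('pics/'+f,im[:,:,::-1]); return im
E
python3 - <<'E'
from h import *
np.set_printoptions(precision=1,suppress=True)
s=get_state(); print(s['tcp_pos'],s['tcp_rot'],s['time'],s['gripper_width'],R.from_quat(s['tcp_rot']).as_matrix())
a=snap('top','t0.png'); b=snap('side','s0.png')
for n in ['side','top','wrist']: print(n,camera_info(n))
for c in ['top','side']:
  for t in ['vial','cover','carrier','cover_end_1','hook_1','empty_well','seat','racked_vial']:
    print(c,t,[(np.array(d['xyz']).round(0).tolist(),round(d['confidence'],2)) for d in landmark_of(c,t)][:4])
print(get_state()['time'])
E
```

```text
[183.7 596.6 230.1] [ 0.1  1.  -0.  -0. ] 0.0 85.24729639406374 [[-1.   0.3 -0. ]
 [ 0.3  1.  -0. ]
 [ 0.  -0.  -1. ]]
side {'fx': 531.3284591676978, 'fy': 531.3284591676978, 'cx': 285.36658893938755, 'cy': 197.2521611177656, 'eye': array([ 479.4, -930.8,  637. ]), 'rotation': array([ 0.9, -0.1,  0. , -0.5])}
top {'fx': 544.9673559245492, 'fy': 544.9673559245492, 'cx': 278.89325734331123, 'cy': 212.4688388651186, 'eye': array([ 428.7,  -95.6, 1212. ]), 'rotation': array([-0.7,  0.7, -0.1,  0.1])}
wrist {'fx': 337.80748804001473, 'fy': 337.80748804001473, 'cx': 283.5302790367158, 'cy': 210.9338758452392, 'hand_eye': array([[   0. ,   -0.9,   -0.3,   81. ],
       [   1. ,    0. ,    0. ,   -2. ],
       [  -0. ,   -0.3,    0.9, -143.2],
       [   0. ,    0. ,    0. ,    1. ]])}
top vial [([446.0, -263.0, 1.0], 0.48)]
top cover [([433.0, -36.0, 7.0], 0.93)]
top carrier [([601.0, -36.0, 43.0], 0.89)]
top cover_end_1 [([439.0, -118.0, -1.0], 0.85), ([436.0, 42.0, -3.0], 0.67), ([560.0, -281.0, -3.0], 0.35)]
top hook_1 [([607.0, -108.0, 114.0], 0.56), ([603.0, 33.0, 117.0], 0.47)]
top empty_well [([607.0, -54.0, 53.0], 0.82)]
top seat [([603.0, -35.0, 107.0], 0.98)]
top racked_vial []
side vial [([446.0, -260.0, 2.0], 0.56), ([801.0, 59.0, -0.0], 0.26)]
side cover [([436.0, -38.0, 3.0], 0.91), ([759.0, -259.0, -6.0], 0.48)]
side carrier [([606.0, -33.0, 44.0], 0.98), ([601.0, -37.0, -0.0], 0.62)]
side cover_end_1 [([435.0, 41.0, -3.0], 0.86), ([434.0, -118.0, 1.0], 0.69)]
side hook_1 [([611.0, -110.0, 114.0], 0.68), ([601.0, 37.0, 121.0], 0.65), ([561.0, -283.0, 0.0], 0.46)]
side empty_well [([608.0, -50.0, 56.0], 0.63), ([674.0, -273.0, -1.0], 0.2)]
side seat [([605.0, -33.0, 111.0], 0.89), ([789.0, -176.0, 1.0], 0.23)]
side racked_vial [([606.0, -15.0, 53.0], 0.69), ([758.0, -262.0, -3.0], 0.2)]
0.9
```

View pics/t0.png

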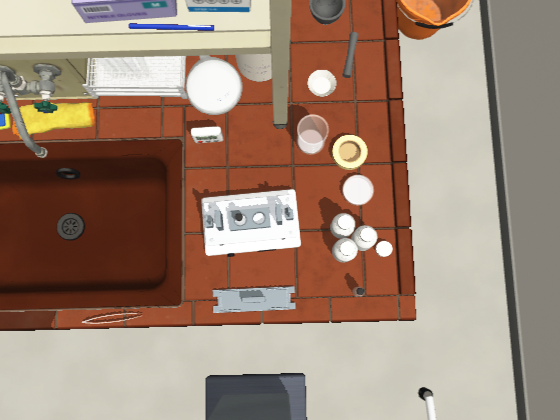

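View pics/s0.png

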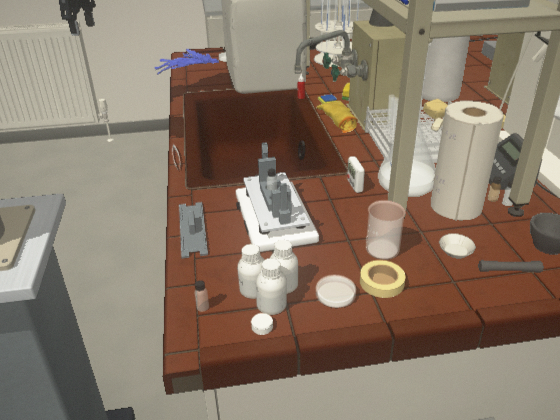

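The top view shows the loose vial at (360,292), cover at (253,299), shaker at (252,221), and bottles at (345,225–250). I'll swing over the bench with the tool turned so it closes along world x.

```bash
python3 -m pendant '[[[-40,0,0,0,0,0.1274,0],[-40,0,0,0,0,0.1274,0],[-40,0,0,0,0,0.1274,0],[-40,0,0,0,0,0.1274,0],[-40,0,0,0,0,0.1274,0],[-40,0,0,0,0,0.1274,0],[-40,0,0,0,0,0.1274,0],[-40,0,0,0,0,0.1274,0],[-40,0,0,0,0,0.1274,0],[-40,0,0,0,0,0.1274,0]]]' 30
python3 -m pendant '[[[-35,10,0,0,0,0,0.4],[-35,10,0,0,0,0,0.4],[-35,10,0,0,0,0,0.4],[-35,10,0,0,0,0,0.4],[-35,10,0,0,0,0,0.4],[-35,10,0,0,0,0,0.4],[-35,10,0,0,0,0,0.4],[-35,10,0,0,0,0,0.4],[0,0,0,0,0,0,0.4],[0,0,0,0,0,0,0.4]]]'
cat >> h.py <<'E'
def see(f=None):
    s=get_state(); im=camera('wrist')
    if f: cv2.imwrite('pics/'+f,im[:,:,::-1])
    return s,im
def pose(): 
    s=get_state(); M=R.from_quat(s['tcp_rot']).as_matrix(); return np.array(s['tcp_pos']),M,s
def ray(cam,px,z,s=None):
    "pixel -> world point at height z"
    i=camera_info(cam)
    d=np.array([(px[0]-i['cx'])/i['fx'],(px[1]-i['cy'])/i['fy'],1.])
    if cam=='wrist':
        M=R.from_quat(s['tcp_rot']).as_matrix(); H=np.array(i['hand_eye'])
        e=np.array(s['tcp_pos'])+M@H[:3,3]; d=M@H[:3,:3]@d
    else:
        e=np.array(i['eye']); d=R.from_quat(i['rotation']).as_matrix()@d
    return e+d*(z-e[2])/d[2]
def lm(cam,names):
    for t in names: print(cam,t,[(np.array(d['xyz']).round(1).tolist(),round(d['confidence'],2)) for d in landmark_of(cam,t)][:3])
E
python3 - <<'E'
from h import *
s,im=see('w1.png'); print(s['tcp_pos'],R.from_quat(s['tcp_rot']).as_matrix().round(3),s['q'],s['gripper_width'])
lm('wrist',['vial','cover','cover_end_1','carrier','hook_1','empty_well','seat','racked_vial'])
E
```

```text
time: 1.9
tcp_pos: [425.4, 309.7, 231.5]
tcp_rot: [0.71, 0.704, 0.0, 0.0]
force: [1.0, -1.2, -0.1]
gripper_width: 85.5
grip_force: 0.0
time: 2.9
tcp_pos: [503.9, 30.4, 231.4]
tcp_rot: [0.709, 0.706, 0.0, -0.0]
force: [-0.9, 0.6, -0.1]
gripper_width: 51.3
grip_force: 0.0
[503.8690727   30.41436042 231.35158469] [[ 0.004  1.    -0.   ]
 [ 1.    -0.004  0.   ]
 [ 0.    -0.    -1.   ]] [-6.81209269e-02  6.31713110e-02 -2.81567629e-01  1.22626483e+00
  4.85258422e-04  1.50664947e+00] 51.28903923959776
wrist vial [([445.6, -267.8, -0.5], 0.59)]
wrist cover [([433.3, -34.7, -0.0], 0.74)]
wrist cover_end_1 [([435.9, -113.2, 0.1], 0.7), ([433.6, 38.2, 0.7], 0.64)]
wrist carrier [([602.4, -34.0, 40.2], 0.59)]
wrist hook_1 []
wrist empty_well [([605.8, -53.2, 50.2], 0.89)]
wrist seat [([605.7, -39.7, 109.7], 0.6)]
wrist racked_vial [([601.2, -14.7, 47.3], 0.74)]
```

View pics/w1.png

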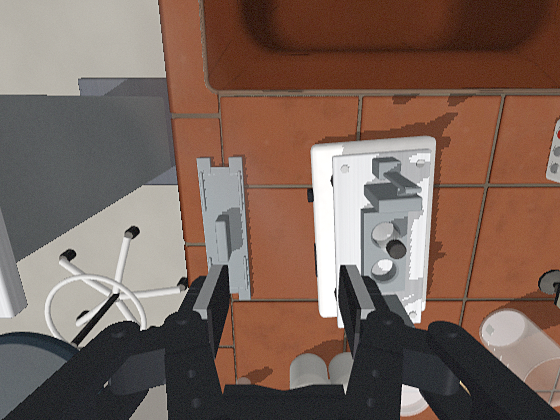

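The wrist view shows the cover at about (222,230), nearly aligned with y. The shaker wells are at (385,232) and (383,268), with the racked vial's cap at (396,250). Next is the vial.

```bash
python3 -m pendant '[[[-30,-7,10,0,0,0,0.4],[-30,-7,10,0,0,0,0.4],[-30,-7,10,0,0,0,0.4],[-30,-7,10,0,0,0,0.4],[-30,-7,10,0,0,0,0.4],[-30,-7,10,0,0,0,0.4],[-30,-7,10,0,0,0,0.4],[-30,-7,10,0,0,0,0.4],[0,0,0,0,0,0,0.4],[0,0,0,0,0,0,0.4]]]'
python3 - <<'E'
from h import *
s,im=see('w2.png'); print(s['tcp_pos'],s['time'])
lm('wrist',['vial'])
for o in outline_of('wrist','vial')[:2]:
    ys,xs=np.nonzero(o['mask']); print(o['confidence'],xs.min(),xs.max(),ys.min(),ys.max(),xs.mean(),ys.mean())
    y0=ys.min()
print([ (np.array(d['xyz']).round(),d['confidence']) for c in ['top','side'] for d in landmark_of(c,'sample_bottle_4')])
# shaker yaw from w1
q={'tcp_pos':[503.869,30.414,231.35],'tcp_rot':[0.709,0.7055,0,0]}
for p in [(314,147),(435,137),(322,316)]: print(ray('wrist',p,24,q))
for p in [(333,155),(430,148),(338,327)]: print(ray('wrist',p,52,q))
E
```

```text
time: 4.35
tcp_pos: [447.1, -208.9, 151.1]
tcp_rot: [0.708, 0.706, 0.0, -0.0]
force: [-0.1, -0.9, 0.8]
gripper_width: 51.2
grip_force: 0.0
[ 447.09393536 -208.93636562  151.09295795] 4.35
wrist vial [([445.6, -264.8, 0.1], 0.93)]
0.93 271 294 242 286 282.42320819112626 263.72468714448235
[(array([ 533., -245.,   -2.]), 0.82), (array([ 558., -285.,   -7.]), 0.71), (array([ 536., -240.,   -1.]), 0.69), (array([ 790., -177.,   -0.]), 0.69), (array([ 560., -283.,    0.]), 0.56)]
[535.31424508  62.15059256  24.        ]
[658.48035395  71.80538642  24.        ]
[ 550.16662055 -142.37819259   24.        ]
[551.1154895   58.30826361  52.        ]
[642.80188237  64.59472026  52.        ]
[ 565.12988446 -137.02838665   52.        ]
```

View pics/w2.png

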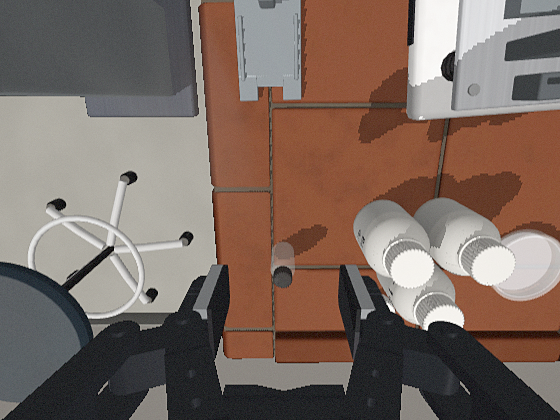

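Clear view: vial base is near (283,245) and its cap at (283,278), centred between the fingers. The bottles at x>510 clear the half-open fingers. Grasping.

```bash
python3 -m pendant '[[[-28,-0.7,20,0,0,0,0.4],[-27.5,-0.7,20,0,0,0,0.4],[0,0,16,0,0,0,0.4],[0,0,16,0,0,0,0.4],[0,0,16,0,0,0,0.4],[0,0,16,0,0,0,0.4],[0,0,16,0,0,0,0.4],[0,0,11,0,0,0,0.4],[0,0,0,0,0,0,0.4],[0,0,0,0,0,0,1]]]' 25
python3 -m pendant '[[[0,0,0,0,0,0,1],[0,0,0,0,0,0,1],[0,0,0,0,0,0,1],[0,0,0,0,0,0,1],[0,0,0,0,0,0,1],[0,0,-20,0,0,0,1],[0,0,-30,0,0,0,1],[0,0,-35,0,0,0,1],[0,0,-35,0,0,0,1],[0,0,-30,0,0,0,1]]]'
```

```text
time: 5.6
tcp_pos: [446.2, -264.2, 20.6]
tcp_rot: [0.708, 0.707, 0.0, 0.0]
force: [-0.2, -0.7, -0.3]
gripper_width: 38.1
grip_force: 0.0
time: 6.6
tcp_pos: [445.6, -264.4, 171.7]
tcp_rot: [0.708, 0.706, -0.0, 0.0]
force: [-0.0, -1.0, 0.8]
gripper_width: 19.9
grip_force: 25.5
```

```bash
python3 -m pendant '[[[30,17.5,-2,0,0,0,1],[30,17.5,-2,0,0,0,1],[30,17.5,-2,0,0,0,1],[30,17.5,-2,0,0,0,1],[30,17.5,-2,0,0,0,1],[30,17.5,-2,0,0,0,1],[30,17.5,-2,0,0,0,1],[30,17.5,-2,0,0,0,1],[30,17.5,-2,0,0,0,1],[0,0,0,0,0,-0.07,1]]]'
python3 - <<'E'
from h import *
camera('wrist');s,im=see('w3.png'); print(s['tcp_pos'],R.from_quat(s['tcp_rot']).as_euler('xyz'),s['time'],s['gripper_width'])
lm('wrist',['carrier','hook_1','empty_well','seat','racked_vial','cover_end_1'])
for t in ['empty_well','racked_vial','vial']:
  for o in outline_of('wrist',t)[:2]:
    ys,xs=np.nonzero(o['mask']); print(t,o['confidence'],xs.min(),xs.max(),ys.min(),ys.max())
E
```

```text
time: 7.6
tcp_pos: [605.6, 8.5, 188.0]
tcp_rot: [0.681, 0.733, 0.001, 0.0]
force: [0.0, 0.1, -0.5]
gripper_width: 19.8
grip_force: 25.5
[604.40794145   7.08268643 187.73146861] [-3.14101364e+00  2.67322836e-05  1.64630251e+00] 7.65 19.44192440876176
wrist carrier [([600.1, -36.4, 45.1], 0.63)]
wrist hook_1 [([611.0, -106.7, 121.4], 0.96), ([597.8, 36.7, 115.5], 0.78)]
wrist empty_well []
wrist seat []
wrist racked_vial [([601.0, -15.4, 48.4], 0.94)]
wrist cover_end_1 [([435.9, -118.9, 0.5], 0.69), ([435.0, -34.2, -2.4], 0.66)]
empty_well 0.66 261 307 241 338
empty_well 0.59 223 337 131 389
racked_vial 0.96 267 292 214 244
vial 0.88 261 306 242 337
vial 0.52 205 352 119 389
```

View pics/w3.png

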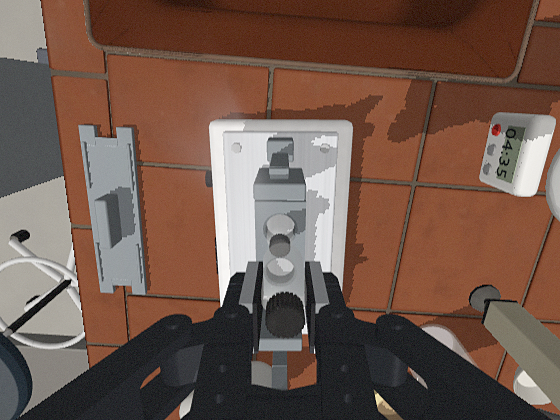

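Run:
```python
from h import *
im=cv2.imread('pics/w3.png'); 
cv2.imwrite('pics/w3c.png',cv2.resize(im[110:350,200:360],None,fx=3.7,fy=2.5,interpolation=cv2.INTER_CUBIC)[:600])
s=get_state(); f=lambda p,z: print(p,z,ray('wrist',p,z,s).round(1))
for p in [(210,122),(352,122)]: f(p,24)
f((225,133),52);f((338,132),52);f((220,300),52)
f((279,228),68);f((281,267),68);f((280,244),106)
f((256,200),68);f((304,200),68)
```

```text
(210, 122) 24 [534.7  59.8  24. ]
(352, 122) 24 [659.7  68.3  24. ]
(225, 133) 52 [552.6  54.2  52. ]
(338, 132) 52 [643.8  61.2  52. ]
(220, 300) 52 [ 549.9 -102.7   52. ]
(279, 228) 68 [601.3 -19.   68. ]
(281, 267) 68 [605.4 -55.2  68. ]
(280, 244) 106 [602.3 -16.5 106. ]
(256, 200) 68 [581.1   4.1  68. ]
(304, 200) 68 [620.    6.8  68. ]
```

View pics/w3c.png

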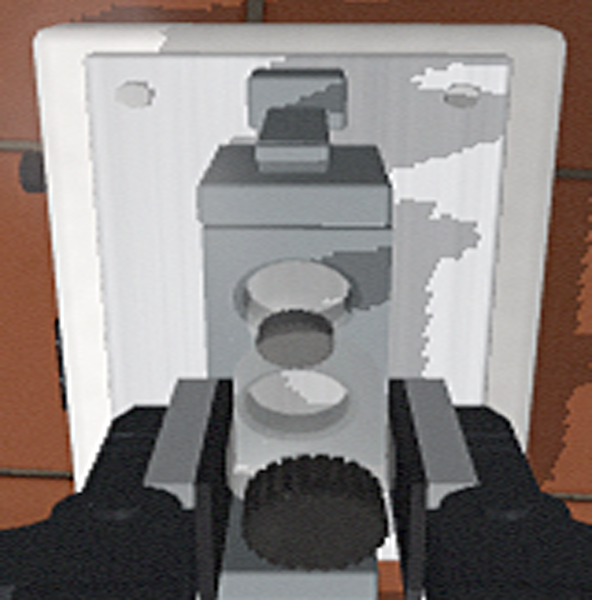

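```bash
python3 -m pendant '[[[-21,-1.6,0,0,0,0,1],[-21,-1.6,0,0,0,0,1],[-20.6,-1.5,0,0,0,0,1],[0,0,25,0,0,0,1],[0,0,25,0,0,0,1],[0,0,20,0,0,0,1],[0,0,12,0,0,0,1],[0,0,8,0,0,0,1],[0,0,0,0,0,0,1],[0,0,0,0,0,0,1]]]'
python3 - <<'E'
from h import *
s,im=see(); ps=[s['tcp_pos']]
a=camera('side'); b=camera('top')
for k in range(4): camera('top'); ps.append(get_state()['tcp_pos'])
ps=np.array(ps); print(ps.mean(0),ps.std(0),R.from_quat(s['tcp_rot']).as_euler('xyz'))
lm('side',['vial','empty_well','racked_vial']);lm('top',['vial','empty_well','racked_vial']);lm('wrist',['vial','hook_1','racked_vial','carrier'])
r=lambda i,x,y,w,h,n:cv2.resize(i[y:y+h,x:x+w,::-1],(n,n),interpolation=cv2.INTER_CUBIC)
cv2.imwrite('pics/c4.png',np.hstack([r(a,235,140,90,90,395),r(im,200,150,170,170,395)]))
E
```

```text
time: 9.15
tcp_pos: [604.1, -57.6, 99.1]
tcp_rot: [0.683, 0.731, 0.0, 0.001]
force: [0.4, 0.2, 0.0]
gripper_width: 19.4
grip_force: 25.6
[604.07398594 -57.58159446  99.14854791] [0.16982722 0.03000897 0.18963235] [3.14034833e+00 3.28112954e-04 1.63884757e+00]
side vial [([791.6, -175.7, 2.2], 0.75), ([602.9, -48.5, 78.0], 0.63), ([608.9, -36.8, 41.6], 0.48)]
side empty_well [([608.7, -55.2, 53.1], 0.98), ([802.4, 60.9, -2.1], 0.62), ([435.1, 42.2, -1.5], 0.35)]
side racked_vial [([602.0, -34.5, 43.0], 0.16)]
top vial []
top empty_well [([608.9, -53.3, 49.0], 0.69), ([531.2, -244.8, -4.6], 0.44)]
top racked_vial []
wrist vial [([602.7, -58.9, 77.0], 0.68)]
wrist hook_1 [([610.7, -108.8, 117.7], 0.86), ([594.7, 35.1, 117.4], 0.59)]
wrist racked_vial [([600.4, -12.4, 49.5], 0.65)]
wrist carrier [([602.8, -35.4, 43.5], 0.96)]
```

View pics/c4.png

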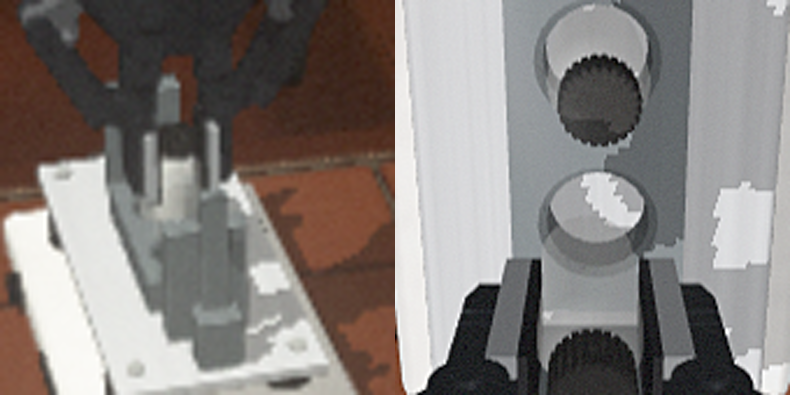

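Run:
```python
from h import *
im=camera('wrist'); s=get_state()
g=lambda u,v:(200+(u-395)/(395/170),150+v/(395/170))
f=lambda n,u,v,z: print(n,np.round(g(u,v),1),ray('wrist',g(u,v),z,s).round(1))
f('rimtop',597,172,68);f('rimL',540,222,68);f('rimR',657,222,68);f('floor',597,207,52);f('rim2top',597,3,68);f('r2L',535,55,68);f('r2R',660,55,68);f('rimbot',597,275,68)
f('blockL',508,150,68);f('blockR',688,150,68)
f('rackcap',600,98,106)
f('vialL',540,312,78.5);f('vialR',640,312,78.5)
sub=im[190:330,215:355]
cv2.imwrite('pics/c5.png',cv2.resize(sub[:,:,::-1],None,fx=4.2,fy=4.2,interpolation=cv2.INTER_CUBIC))
```

```text
rimtop [286.9 224. ] [604.  -43.5  68. ]
rimL [262.4 245.5] [591.2 -57.3  68. ]
rimR [312.8 245.5] [619.4 -55.3  68. ]
floor [286.9 239.1] [605.3 -59.2  52. ]
rim2top [286.9 151.3] [601.1  -3.9  68. ]
r2L [260.3 173.7] [588.1 -16.4  68. ]
r2R [314.1 173.7] [616.1 -14.5  68. ]
rimbot [286.9 268.4] [606.  -70.6  68. ]
blockL [248.6 214.6] [582.8 -39.4  68. ]
blockR [326.1 214.6] [624.8 -36.5  68. ]
rackcap [288.2 192.2] [602.1 -15.1 106. ]
vialL [262.4 284.3] [592.7 -75.6  78.5]
vialR [305.4 284.3] [616.3 -74.   78.5]
```

View pics/c5.png

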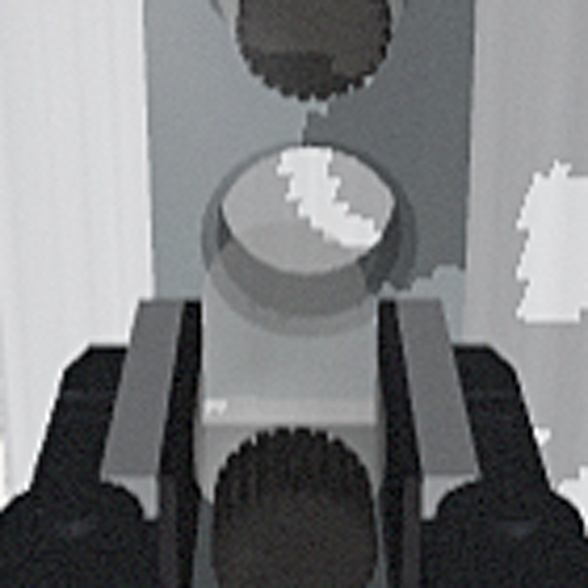

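Run:
```python
from h import *
s=get_state()
f=lambda u,v,z: print(ray('wrist',(215+u/4.2,190+v/4.2),z,s).round(1))
f(308.5,145,68);f(308.5,335,68);f(201,235,68);f(416,235,68)
print('vial');f(290.5,219,78.5);f(203,300,78.5);f(378,300,78.5)
print('held cap, z132');f(295,430,132);f(213,500,132);f(376,500,132); print(s['tcp_pos'])
```

```text
[604.8 -43.7  68. ]
[606.9 -71.4  68. ]
[591.5 -57.5  68. ]
[620.1 -55.5  68. ]
vial
[602.9 -49.8  78.5]
[592.5 -61.7  78.5]
[614.8 -60.2  78.5]
held cap, z132
[602.9 -46.6 132. ]
[596.1 -54.3 132. ]
[610.7 -53.3 132. ]
[603.40133786 -57.48068567  98.25947151]
```

```bash
python3 -m pendant '[[[1.7,2.3,0,0,0,0,1],[0,0,0,0,0,0,1],[0,0,3,0,0,0,1],[0,0,3,0,0,0,1],[0,0,3,0,0,0,1],[0,0,3,0,0,0,1],[0,0,3,0,0,0,1],[0,0,0,0,0,0,1],[0,0,0,0,0,0,1],[0,0,0,0,0,0,1]]]'
```

```text
time: 11.05
tcp_pos: [605.8, -55.7, 83.4]
tcp_rot: [0.683, 0.731, 0.0, 0.0]
force: [0.1, -0.2, -0.6]
gripper_width: 19.5
grip_force: 25.6
```

```bash
python3 -m pendant '[[[0,0,3,0,0,0,1],[0,0,3,0,0,0,1],[0,0,3,0,0,0,1],[0,0,1.2,0,0,0,1],[0,0,0,0,0,0,1],[0,0,0,0,0,0,1],[0,0,0,0,0,0,1],[0,0,0,0,0,0,1],[0,0,0,0,0,0,1],[0,0,0,0,0,0,1]]]'
```

```text
time: 12.05
tcp_pos: [605.5, -55.6, 73.1]
tcp_rot: [0.683, 0.731, -0.0, -0.0]
force: [-1.0, 0.1, 2.0]
gripper_width: 19.4
grip_force: 25.8
```

```bash
python3 -m pendant '[[[0,0,0,0,0,0,0.6],[0,0,0,0,0,0,0.4],[0,0,0,0,0,0,0.4],[0,0,0,0,0,0,0.4],[0,0,-15,0,0,0,0.4],[0,0,-25,0,0,0,0.4],[0,0,-25,0,0,0,0.4],[0,0,-25,0,0,0,0.4],[15,-10,-10,0,0,0,0.4],[15,-10,0,0,0,0,0.4]]]'
python3 - <<'E'
from h import *
s,im=see(); print(s['tcp_pos'],s['gripper_width'])
lm('wrist',['racked_vial','hook_1','carrier','cover','cover_end_1','seat'])
cv2.imwrite('pics/w6.png',im[:,:,::-1])
E
```

```text
time: 13.05
tcp_pos: [584.4, -26.4, 175.6]
tcp_rot: [0.683, 0.731, 0.001, 0.002]
force: [-0.2, 0.7, -0.7]
gripper_width: 51.3
grip_force: 0.0
[584.38737441 -26.41002309 175.59084287] 51.30943112152053
wrist racked_vial [([601.0, -13.2, 52.7], 0.89), ([437.3, -37.4, -2.2], 0.57)]
wrist hook_1 [([610.4, -109.2, 117.2], 0.86), ([598.8, 36.3, 116.4], 0.69), ([604.9, -33.9, 0.0], 0.3)]
wrist carrier [([603.6, -37.2, 44.9], 0.9)]
wrist cover [([433.6, -38.0, 0.6], 0.91)]
wrist cover_end_1 [([434.3, -116.7, 1.0], 0.77), ([432.9, 39.5, 1.1], 0.75), ([600.3, -12.0, 47.9], 0.17)]
wrist seat [([604.9, -34.8, 109.0], 0.92), ([802.4, 57.3, -1.2], 0.36)]
```

View pics/w6.png

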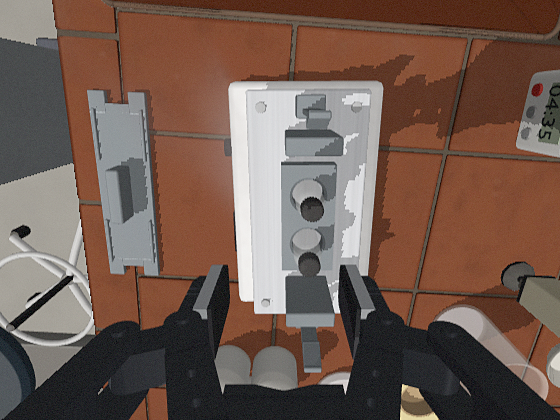

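The loose vial now stands in the well: caps at (312,208) and (309,264). The cover lies undisturbed at (125,182). Next is the cover.

```bash
python3 -m pendant '[[[8.4,-24.5,0,0,0,0,0.4],[8.4,-24.5,0,0,0,0,0.4],[8.4,-24.5,0,0,0,0,0.4],[8.4,-24.5,0,0,0,0,0.4],[8.4,-24.5,0,0,0,0,0.4],[8.4,-24.5,0,0,0,0,0.4],[0,0,15,0,0,0.058,0.4],[0,0,15,0,0,0,0.4],[0,0,0,0,0,0,0.4],[0,0,0,0,0,0,0.4]]]'
python3 - <<'E'
from h import *
s,im=see('w7.png')
print(s['tcp_pos'],R.from_quat(s['tcp_rot']).as_euler('xyz'))
lm('wrist',['cover','cover_end_1'])
for o in outline_of('wrist','cover')[:1]:
    m=o['mask'].astype(np.uint8); print(o['confidence'])
    c=max(cv2.findContours(m,0,2)[0],key=cv2.contourArea); q=cv2.approxPolyDP(cv2.convexHull(c),6,True)[:,0]
    for p in q: print(p,ray('wrist',p,6,s).round(1))
g=cv2.cvtColor(im,cv2.COLOR_RGB2GRAY)
E
python3 - <<'E'
import cv2;i=cv2.imread('pics/w7.png');cv2.imwrite('pics/w7c.png',cv2.resize(i[40:420,160:420],None,fx=1.57,fy=1.57))
E
```

```text
time: 14.4
tcp_pos: [433.3, 13.1, 142.8]
tcp_rot: [0.704, 0.711, -0.0, -0.0]
force: [-0.1, -0.1, -0.2]
gripper_width: 51.5
grip_force: 0.0
[433.33083571  13.07179659 142.83451281] [-3.14037249e+00 -1.25660475e-04  1.58048028e+00]
wrist cover [([433.9, -37.0, 1.5], 0.69)]
wrist cover_end_1 [([432.7, 38.9, -1.4], 0.74), ([437.3, -116.4, 3.1], 0.59)]
0.57
[312 153] [456.2  49.8   6. ]
[310 332] [ 460.9 -127.2    6. ]
[262 334] [ 413.2 -130.1    6. ]
[254 155] [408.2  47.6   6. ]
```

```bash
python3 -m pendant '[[[-26,0.4,20,0,0,0,0.4],[-25.6,0.4,20,0,0,0,0.4],[0,0,25,0,0,0,0.4],[0,0,25,0,0,0,0.4],[0,0,20,0,0,0,0.4],[0,0,14,0,0,0,0.4],[0,0,6,0,0,0,0.4],[0,0,4,0,0,0,0.4],[0,0,0,0,0,0,0.4],[0,0,0,0,0,0,0.4]]]' 90
python3 - <<'E'
from h import *
s,im=see('w8.png'); print(s['tcp_pos'],s['force']); lm('wrist',['cover','cover_end_1'])
a=camera('side');lm('side',['cover','cover_end_1']);camera('top');lm('top',['cover','cover_end_1'])
E
```

```text
time: 15.6
tcp_pos: [435.7, -38.5, 9.8]
tcp_rot: [0.704, 0.711, 0.0, 0.001]
force: [0.4, 0.1, 0.4]
gripper_width: 51.2
grip_force: 0.0
[435.71425268 -38.54125348   9.828553  ] [0.35024056 0.05612456 0.37684536]
wrist cover [([431.3, -36.6, 0.8], 0.82)]
wrist cover_end_1 [([434.1, -116.9, -0.6], 0.97), ([433.0, 35.9, 0.4], 0.65)]
side cover [([434.0, -42.0, 2.0], 0.63)]
side cover_end_1 [([436.8, 38.3, -1.2], 0.78), ([436.2, -119.6, -1.2], 0.56)]
top cover [([797.8, 56.0, -0.1], 0.68)]
top cover_end_1 [([435.5, -117.8, 2.4], 0.78)]
```

```bash
python3 -m pendant '[[[0,-1,0.5,0,0,0,0.6],[0,0,0,0,0,0,1],[0,0,0,0,0,0,1],[0,0,0,0,0,0,1],[0,0,0,0,0,0,1],[0,0,0,0,0,0,1],[0,0,0,0,0,0,1],[0,0,0,0,0,0,1],[0,0,0,0,0,0,1],[0,0,0,0,0,0,1]]]' 90
python3 -m pendant '[[[0,0,-10,0,0,0,1],[0,0,-20,0,0,0,1],[0,0,-30,0,0,0,1],[0,0,-30,0,0,0,1],[0,0,-30,0,0,0,1],[0,0,-30,0,0,0,1],[0,0,-20,0,0,0,1],[0,0,0,0,0,0,1],[0,0,0,0,0,0,1],[0,0,0,0,0,0,1]]]'
python3 - <<'E'
from h import *
s,im=see('w9.png'); print(s['tcp_pos'],R.from_quat(s['tcp_rot']).as_euler('xyz'));M=R.from_quat(s['tcp_rot'])
def rel(c,s):
  for t in ['cover','cover_end_1']:
    for d in landmark_of(c,t)[:2]: print(c,t,M.inv().apply(np.array(d['xyz'])-s['tcp_pos']).round(1),round(d['confidence'],2))
rel('wrist',s)
for c in ['side','top']: camera(c); rel(c,s)
for o in outline_of('wrist','cover')[:1]:
    m=o['mask'].astype(np.uint8)
    c=max(cv2.findContours(m,0,2)[0],key=cv2.contourArea); q=cv2.approxPolyDP(cv2.convexHull(c),6,True)[:,0]
    for p in q: print(p,M.inv().apply(ray('wrist',p,s['tcp_pos'][2]-2.5,s)-s['tcp_pos']).round(1))
E
```

```text
time: 17.05
tcp_pos: [433.9, -38.4, 8.8]
tcp_rot: [0.704, 0.711, 0.0, 0.0]
force: [-2.1, 0.9, 6.0]
gripper_width: 10.2
grip_force: 88.5
time: 18.05
tcp_pos: [432.6, -38.1, 177.1]
tcp_rot: [0.704, 0.711, -0.001, -0.001]
force: [-0.1, 0.9, -1.2]
gripper_width: 10.1
grip_force: 87.9
[432.56778291 -38.09895237 177.11913266] [-3.13882271e+00 -6.88338154e-04  1.58071525e+00]
wrist cover [ 2.2 -1.5  9.6] 0.57
wrist cover_end_1 [76.   0.6 11.2] 0.78
side cover [80.7  1.   8.8] 0.71
side cover [-3.4  1.3  4.9] 0.7
side cover_end_1 [76.8  2.   7.7] 0.88
side cover_end_1 [-75.1   1.3  10.8] 0.86
top cover_end_1 [-77.5   0.8   9.2] 0.73
[341  76] [87.8 22.7  2.5]
[333 297] [-14.3  24.4   2.4]
[302 385] [-69.9  10.    2.4]
[281 389] [-72.7  -1.5   2.5]
[264 382] [-67.9 -10.8   2.5]
[234 293] [-12.1 -24.7   2.6]
[221  80] [ 86.3 -25.5   2.6]
```

```bash
python3 -m pendant '[[[0,20,0,0,0,0,1],[0,24.5,0,0,0,0,1],[0,24.5,0,0,0,0,1],[0,24.5,0,0,0,0,1],[0,24.5,0,0,0,0,1],[0,24.5,0,0,0,0,1],[0.4,20,0,0,0,-0.03,1],[0,9,8,0,0,-0.035,1],[0,0,14,0,0,0,1],[0,0,0,0,0,0,1]]]'
python3 - <<'E'
from h import *
camera('wrist'); camera('wrist');s,im=see('w10.png'); print(s['tcp_pos'],R.from_quat(s['tcp_rot']).as_euler('xyz'))
a=camera('side'); b=camera('top'); cv2.imwrite('pics/t10.png',b[:,:,::-1])
lm('wrist',['hook_1','cover_end_1','carrier']);lm('side',['hook_1','cover_end_1','carrier','cover']);lm('top',['hook_1','cover_end_1','carrier','cover'])
r=lambda i,x,y,w,h,W,H:cv2.resize(i[y:y+h,x:x+w,::-1],(W,H),interpolation=cv2.INTER_CUBIC)
cv2.imwrite('pics/c10.png',np.hstack([r(a,225,120,100,130,420,546),r(im,150,20,260,390,364,546)]))
E
```

```text
time: 19.55
tcp_pos: [602.9, -35.6, 153.6]
tcp_rot: [0.68, 0.733, -0.002, -0.002]
force: [-1.1, -0.3, -1.2]
gripper_width: 10.0
grip_force: 88.0
[603.67026671 -35.79487475 155.50213336] [-3.13862669e+00 -6.75552277e-04  1.64526002e+00]
wrist hook_1 [([597.1, 35.3, 112.9], 0.7)]
wrist cover_end_1 [([599.7, 42.0, 147.9], 0.8), ([790.3, -173.1, -0.4], 0.7), ([609.2, -111.8, 147.6], 0.64)]
wrist carrier []
side hook_1 [([607.9, -55.7, 53.0], 0.69), ([792.1, -177.4, 3.6], 0.66), ([612.7, -112.8, 148.5], 0.63)]
side cover_end_1 [([599.8, 43.3, 146.3], 0.78), ([608.7, -113.1, 146.0], 0.64)]
side carrier [([606.5, -32.3, 41.4], 0.73), ([613.8, -114.0, 144.9], 0.48)]
side cover [([603.1, -37.8, 150.1], 0.96), ([535.9, -239.1, -0.6], 0.31)]
top hook_1 []
top cover_end_1 [([614.5, -111.1, 150.2], 0.9)]
top carrier [([603.1, -38.2, 43.6], 0.79)]
top cover [([606.9, -35.8, 152.6], 0.96)]
```

View pics/c10.png

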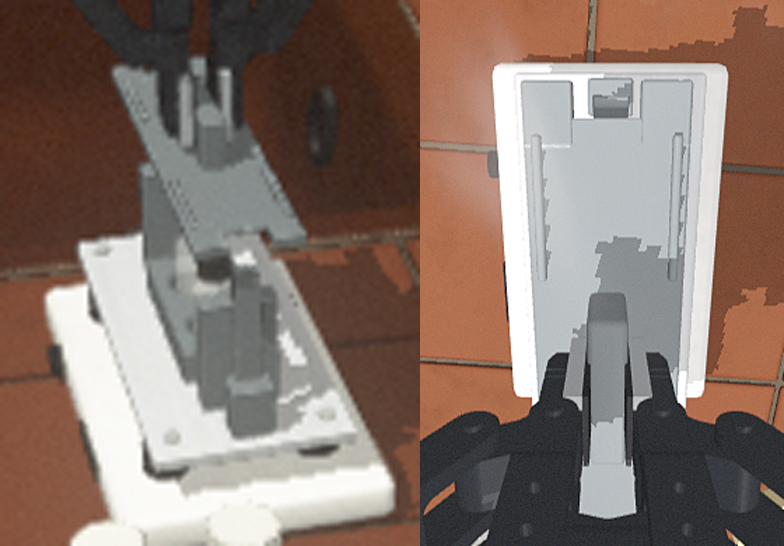

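The side crop shows the cover poised above the hooks with its notches aligned. In the wrist crop the +y hook (crop x 588–634) sits inside the notch (572–641), slightly to its right. I'll work out the small correction.

Run:
```python
from h import *
s=get_state(); M=R.from_quat(s['tcp_rot']).as_matrix(); t=np.array(s['tcp_pos']); print(t)
g=lambda u,v:(150+(u-420)/1.4,20+v/1.4)
f=lambda n,u,v,z: print(n,(M.T@(ray('wrist',g(u,v),z,s)-t)).round(1))
z=t[2]-2.5
f('notch end',606,118,z);f('notch L',572,100,z);f('notch R',641,100,z);f('cover end L',545,81,z);f('cover end R',667,80,z)
f('hook back',611,78,136);f('hook L',588,90,136);f('hook R',634,90,136);f('hook top front',611,95,136);f('housing end',611,66,24)
```

```text
[605.33792598 -35.98005518 156.64119038]
notch end [77.  -0.7  2.5]
notch L [ 82.  -10.6   2.5]
notch R [82.   9.4  2.5]
cover end L [ 87.1 -18.2   2.5]
cover end R [87.4 16.8  2.5]
hook back [89.   0.9 20.6]
hook L [85.4 -6.6 20.6]
hook R [85.4  8.3 20.6]
hook top front [83.8  0.9 20.6]
housing end [101.7   1.8 132.6]
```

```bash
python3 -m pendant '[[[0.3,1.5,2,0,0,0,1],[0,0,4,0,0,0,1],[0,0,4,0,0,0,1],[0,0,4,0,0,0,1],[0,0,4,0,0,0,1],[0,0,2,0,0,0,1],[0,0,0,0,0,0,1],[0,0,0,0,0,0,1],[0,0,0,0,0,0,1],[0,0,0,0,0,0,1]]]' 110
python3 - <<'E'
from h import *
s,im=see('w11.png'); s=get_state();print(s['tcp_pos'],s['force'],s['torque'])
lm('side' if camera('side') is not None else '',['hook_1','cover_end_1'])
E
```

```text
time: 21.35
tcp_pos: [607.0, -35.6, 136.9]
tcp_rot: [0.68, 0.733, 0.0, 0.0]
force: [-0.2, 0.6, -0.2]
gripper_width: 9.6
grip_force: 111.2
[606.98991099 -35.56342725 136.87800659] [-0.21954064 -0.51148423 -0.53746109] [ 0.06307746 -0.00276915 -0.20392174]
side hook_1 [([610.1, -107.5, 114.5], 0.45)]
side cover_end_1 [([615.1, -113.2, 124.6], 0.84), ([603.9, 45.0, 124.4], 0.83), ([607.1, -37.6, 131.4], 0.67)]
```

Run:
```python
from h import *
for n in ['w10','w11']:
    g=cv2.imread(f'pics/{n}.png',0)
    for r in (82,90,98): print(n,r,' '.join(f'{v}' for v in g[r,250:316:1]))
    print(n,'col',' '.join(map(str,g[60:120,287])))
s=get_state(); print(s['tcp_pos'])
```

```text
w10 82 191 192 191 191 194 197 191 162 91 199 255 255 255 255 255 255 255 255 255 240 165 187 192 192 194 191 194 194 192 191 193 194 192 193 190 192 191 190 192 194 195 167 169 168 170 174 142 142 144 146 141 122 186 213 209 209 213 169 133 183 192 195 192 193 190 192
w10 90 192 190 193 191 192 195 195 163 122 138 255 255 255 255 255 255 255 255 255 238 174 192 206 120 125 144 151 144 147 144 143 144 143 140 165 163 162 162 163 162 169 195 194 195 193 194 195 196 160 113 144 123 185 211 209 211 216 150 154 180 191 196 193 192 191 190
w10 98 192 193 192 192 190 192 199 174 132 104 255 255 255 255 255 255 255 255 255 255 176 188 204 146 102 105 110 108 106 107 104 111 112 106 103 107 108 105 104 106 102 108 110 108 101 105 103 103 94 208 178 140 212 209 207 212 219 133 166 183 194 191 189 191 191 192
w10 col 86 93 88 91 98 177 204 208 211 214 218 208 189 196 211 178 145 184 195 193 192 191 190 191 195 165 133 192 181 162 162 142 143 143 142 133 124 113 105 111 109 108 108 97 145 187 196 195 190 191 192 190 192 189 190 191 191 191 192 190
w11 82 182 183 181 182 184 183 178 146 81 188 2
[... 348 characters left out ...]
4 186 181 182 185 183 185 182 183 186 185 190 165 134 115 136 132 118 147 201 199 198 200 197 195 196 197 202 131 151 177 180 182 182 181 184 180
w11 98 184 182 182 182 180 182 189 158 114 127 255 255 159 179 150 140 140 140 144 143 143 137 141 140 141 140 140 140 139 136 140 139 139 141 139 141 140 136 138 140 140 139 116 187 186 169 155 135 202 199 198 200 198 195 196 198 203 129 161 175 185 182 182 182 182 180
w11 col 82 69 157 194 194 200 204 208 213 189 170 187 186 157 153 176 180 181 182 186 158 127 130 135 137 122 123 140 164 180 183 184 180 182 182 173 162 139 136 143 120 99 97 93 139 177 185 180 182 180 181 182 182 180 180 179 181 180 180 180
[606.89686853 -35.58719769 136.73373551]
```

Run:
```python
from h import *
s=get_state(); M=R.from_quat(s['tcp_rot']).as_matrix(); t=np.array(s['tcp_pos'])
f=lambda n,u,v,z: print(n,(M.T@(ray('wrist',(u,v),z,s)-t)).round(1))
f('notch end',283,104.3,t[2]-2.8);f('notchL',258.5,98,t[2]-2.8);f('notchR',307.3,98,t[2]-2.8)
f('hook back',279,86.5,136);f('hook front top',279,95.5,136);f('L',264,96,136);f('R',292.5,96,136)
g=cv2.imread('pics/w11.png',0); print(' '.join(map(str,g[60:112,279]))); print(' '.join(map(str,g[60:112,270])))
print(' '.join(map(str,g[60:112,245])))
```

```text
notch end [77.  -0.7  2.8]
notchL [ 79.4 -10.7   2.8]
notchR [79.5  9.3  2.8]
hook back [83.8 -2.3  0.7]
hook front top [80.4 -2.3  0.7]
L [80.2 -8.3  0.7]
R [80.2  3.2  0.7]
79 71 156 191 196 197 202 205 213 189 171 187 185 154 154 179 182 184 179 181 182 183 182 182 186 167 137 140 162 180 184 183 179 181 181 173 157 142 136 144 122 98 98 94 135 174 185 182 181 181 179 183
70 64 160 189 193 198 199 201 208 197 210 240 239 190 149 176 186 179 182 184 183 182 185 182 184 166 138 139 160 182 183 182 182 184 183 177 157 141 143 147 118 127 148 119 133 174 184 181 183 182 182 180
81 69 158 189 194 196 198 206 200 190 211 237 249 252 251 254 242 190 147 180 185 183 182 184 182 182 183 181 180 185 184 182 180 182 185 182 182 184 181 183 179 183 182 181 181 181 182 180 185 182 182 183
```

```bash
python3 -m pendant '[[[1,-1.7,0,0,0,0,1],[0,0,0,0,0,0,1],[0,0,1,0,0,0,1],[0,0,1,0,0,0,1],[0,0,1,0,0,0,1],[0,0,1,0,0,0,1],[0,0,1,0,0,0,1],[0,0,1,0,0,0,1],[0,0,0,0,0,0,1],[0,0,0,0,0,0,1]]]' 110
python3 - <<'E'
from h import *
camera('wrist');s=get_state();print(s['tcp_pos'],s['force'],s['torque'])
E
```

```text
time: 22.55
tcp_pos: [605.1, -34.7, 130.7]
tcp_rot: [0.68, 0.733, 0.0, 0.0]
force: [-1.3, -0.2, 1.0]
gripper_width: 9.7
grip_force: 111.6
[605.1305186  -34.72015957 130.72603231] [-0.12077031 -0.27818073  0.84898057] [ 0.04253166 -0.04021143  0.17349906]
```

```bash
python3 -m pendant '[[[0,0,1,0,0,0,1],[0,0,1,0,0,0,1],[0,0,1,0,0,0,1],[0,0,1,0,0,0,1],[0,0,1,0,0,0,1],[0,0,1,0,0,0,1],[0,0,1,0,0,0,1],[0,0,1,0,0,0,1],[0,0,0,0,0,0,1],[0,0,0,0,0,0,1]]]' 110
python3 -m pendant '[[[0,0,1,0,0,0,1],[0,0,1,0,0,0,1],[0,0,1,0,0,0,1],[0,0,1,0,0,0,1],[0,0,0,0,0,0,1],[0,0,0,0,0,0,1],[0,0,0,0,0,0,1],[0,0,0,0,0,0,1],[0,0,0,0,0,0,1],[0,0,0,0,0,0,1]]]' 110
python3 - <<'E'
from h import *
camera('wrist');s=get_state();print(s['tcp_pos'],s['force'],s['torque'])
E
```

```text
time: 23.6
tcp_pos: [605.6, -34.8, 123.3]
tcp_rot: [0.68, 0.733, 0.0, 0.001]
force: [0.3, 0.4, 6.2]
gripper_width: 9.4
grip_force: 112.5
time: 24.6
tcp_pos: [606.5, -34.9, 120.1]
tcp_rot: [0.68, 0.733, 0.001, 0.001]
force: [0.5, 0.4, 7.1]
gripper_width: 9.5
grip_force: 112.8
[606.49146376 -34.93454652 120.07610424] [0.33756641 0.16524985 7.81108445] [-0.01358532 -0.00103638 -0.00298843]
```

```bash
for i in 1; do python3 -m pendant '[[[0,0,1,0,0,0,1],[0,0,1,0,0,0,1],[0,0,1,0,0,0,1],[0,0,0,0,0,0,1],[0,0,0,0,0,0,1],[0,0,0,0,0,0,1],[0,0,0,0,0,0,1],[0,0,0,0,0,0,1],[0,0,0,0,0,0,1],[0,0,0,0,0,0,1]]]'; done; python3 -m pendant '[[[0,0,1,0,0,0,1],[0,0,1,0,0,0,1],[0,0,0,0,0,0,1],[0,0,0,0,0,0,1],[0,0,0,0,0,0,1],[0,0,0,0,0,0,1],[0,0,0,0,0,0,1],[0,0,0,0,0,0,1],[0,0,0,0,0,0,1],[0,0,0,0,0,0,1]]]'
```

```text
time: 25.65
tcp_pos: [606.9, -35.0, 117.6]
tcp_rot: [0.68, 0.733, 0.001, 0.002]
force: [0.5, 0.0, 10.1]
gripper_width: 9.6
grip_force: 113.0
time: 26.65
tcp_pos: [607.0, -35.1, 115.9]
tcp_rot: [0.68, 0.733, 0.001, 0.002]
force: [0.0, 0.8, 11.8]
gripper_width: 9.6
grip_force: 113.1
```

```bash
python3 -m pendant '[[[0,0,1,0,0,0,1],[0,0,1,0,0,0,1],[0,0,0,0,0,0,1],[0,0,0,0,0,0,1],[0,0,0,0,0,0,1],[0,0,0,0,0,0,1],[0,0,0,0,0,0,1],[0,0,0,0,0,0,1],[0,0,0,0,0,0,1],[0,0,0,0,0,0,1]]]'; python3 -m pendant '[[[0,0,1,0,0,0,1],[0,0,0.5,0,0,0,1],[0,0,0,0,0,0,1],[0,0,0,0,0,0,1],[0,0,0,0,0,0,1],[0,0,0,0,0,0,1],[0,0,0,0,0,0,1],[0,0,0,0,0,0,1],[0,0,0,0,0,0,1],[0,0,0,0,0,0,1]]]'
```

```text
time: 27.65
tcp_pos: [606.5, -34.9, 112.8]
tcp_rot: [0.68, 0.733, 0.001, 0.001]
force: [0.6, -0.1, 7.3]
gripper_width: 9.6
grip_force: 112.7
time: 28.65
tcp_pos: [606.5, -34.9, 111.6]
tcp_rot: [0.68, 0.733, 0.001, 0.001]
force: [0.5, -0.3, 8.9]
gripper_width: 9.3
grip_force: 112.9
```

```bash
python3 -m pendant '[[[0,0,1,0,0,0,1],[0,0,1,0,0,0,1],[0,0,1,0,0,0,1],[0,0,1,0,0,0,1],[0,0,0,0,0,0,1],[0,0,0,0,0,0,1],[0,0,0,0,0,0,1],[0,0,0,0,0,0,1],[0,0,0,0,0,0,1],[0,0,0,0,0,0,1]]]'
python3 - <<'E'
from h import *
s=get_state();print(s['tcp_pos'],s['force'],s['torque'],R.from_quat(s['tcp_rot']).as_euler('xyz'))
E
```

```text
time: 29.65
tcp_pos: [606.6, -34.9, 108.4]
tcp_rot: [0.68, 0.733, 0.001, 0.001]
force: [-1.4, 0.4, 11.8]
gripper_width: 9.5
grip_force: 113.5
[606.57339975 -34.91767983 108.35554621] [-1.43194268  0.38230378 11.84282997] [ 0.1443151   0.38526444 -0.00965811] [3.13818566e+00 6.25218814e-04 1.64576355e+00]
```

```bash
python3 -m pendant '[[[0,0,-2,0,0,0,1],[0,0,-2,0,0,0,1],[0,0,-2,0,0,0,1],[0,0,-2,0,0,0,1],[0,0,-0.8,0,0,0,1],[0,0,0,0,0,0,1],[0,0,0,0,0,0,1],[0,0,0,0,0,0,1],[0,0,0,0,0,0,1],[0,0,0,0,0,0,1]]]'
```

```text
time: 30.65
tcp_pos: [605.3, -34.8, 115.0]
tcp_rot: [0.68, 0.733, 0.0, 0.0]
force: [4.2, -0.6, 4.7]
gripper_width: 9.5
grip_force: 112.3
```

```bash
python3 -m pendant '[[[0,0,-1.5,0,0,0,1],[0,0,-1.2,0,0,0,1],[0,0,0,0,0,0,1],[0,0,0,0,0,0,1],[0,0,0,0,0,0,1],[0,0,0,0,0,0,1],[0,0,0,0,0,0,1],[0,0,0,0,0,0,1],[0,0,0,0,0,0,1],[0,0,0,0,0,0,1]]]'
```

```text
time: 31.65
tcp_pos: [604.7, -34.6, 117.4]
tcp_rot: [0.68, 0.733, -0.0, -0.0]
force: [-1.2, -0.1, 1.7]
gripper_width: 10.3
grip_force: 111.9
```

Nearly unloaded, so I'll open, lift straight up, and check.

```bash
python3 -m pendant '[[[0,0,0,0,0,0,0.8],[0,0,0,0,0,0,0.6],[0,0,0,0,0,0,0.45],[0,0,0,0,0,0,0.4],[0,0,0,0,0,0,0.4],[0,0,0,0,0,0,0.4],[0,0,-4,0,0,0,0.4],[0,0,-15,0,0,0,0.4],[0,0,-25,0,0,0,0.4],[0,0,-25,0,0,0,0.4]]]' 
python3 -m pendant '[[[0,0,-25,0,0,0,0.4],[0,0,-25,0,0,0,0.4],[20,-15,-15,0,0,0,0.4],[20,-15,0,0,0,0,0.4],[20,-15,0,0,0,0,0.4],[0,0,0,0,0,0,0.4],[0,0,0,0,0,0,0.4],[0,0,0,0,0,0,0.4],[0,0,0,0,0,0,0.4],[0,0,0,0,0,0,0.4]]]'
python3 - <<'E'
from h import *
s,im=see('w20.png'); camera('side');camera('top'); print(s['tcp_pos'],s['force'])
for c in ['wrist','side','top']: lm(c,['cover','cover_end_1','hook_1','carrier','seat','racked_vial'])
lm('side',['sample_bottle_4','petri_dish','tape_roll','beaker','timer'])
E
```

```text
time: 32.65
tcp_pos: [605.0, -34.7, 188.2]
tcp_rot: [0.68, 0.733, 0.0, -0.0]
force: [-0.7, -0.2, 0.1]
gripper_width: 51.4
grip_force: 0.0
time: 33.65
tcp_pos: [556.1, 21.2, 251.5]
tcp_rot: [0.68, 0.733, -0.0, -0.0]
force: [-0.1, 0.5, -1.1]
gripper_width: 51.3
grip_force: 0.0
[556.07960888  21.21459971 251.50953715] [-0.0699327   0.50921321 -1.10883466]
wrist cover [([604.5, -31.7, 107.5], 0.61)]
wrist cover_end_1 [([600.8, 45.6, 107.9], 0.83), ([608.2, -112.4, 110.4], 0.62)]
wrist hook_1 [([598.7, 38.9, 116.3], 0.61)]
wrist carrier []
wrist seat []
wrist racked_vial []
side cover [([604.8, -36.8, 111.4], 0.77), ([610.8, -115.0, 106.9], 0.51)]
side cover_end_1 [([601.0, 46.6, 108.0], 0.87), ([612.4, -113.1, 107.0], 0.86)]
side hook_1 [([608.0, -106.5, 111.0], 0.75), ([601.4, 39.6, 119.6], 0.42)]
side carrier [([603.8, -33.5, 42.5], 0.97), ([603.5, -31.8, 110.7], 0.24)]
side seat [([606.4, -32.8, 110.7], 0.87)]
side racked_vial [([610.9, -107.0, 115.8], 0.53)]
top cover [([606.1, -31.2, 113.0], 0.82)]
top cover_end_1 [([611.4, -109.5, 111.6], 0.74)]
top hook_1 [([608.2, -108.1, 113.0], 0.44)]
top carrier [([603.3, -37.6, 43.2], 0.94)]
top seat [([605.7, -32.2, 105.4], 0.83)]
top racked_vial []
side sample_bottle_4 [([558.8, -281.9, 1.1], 0.7), ([538.4, -236.4, -3.3], 0.6)]
side petri_dish [([675.3, -272.2, -3.2], 0.74)]
side tape_roll [([760.2, -261.9, -6.7], 0.69)]
side beaker [([788.1, -177.0, 1.7], 0.63)]
side timer [([799.6, 60.1, -1.5], 0.95)]
```

Both cover ends are at about z = 108 mm, level with the seat at 109, and the bystanders I checked haven't moved. Handing in.

```bash
python3 -c "
from bench import hand_in; print(hand_in())"
```

```text
the job is handed in; nothing more can be done
None
```

Job handed in at about 34 s: the vial stands in the empty well, and the cover was pressed on until the push force dropped (peak reading about 12 N), with both ends reading level with the seat, the gripper clear, and nothing else seen to have moved.

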